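Clear the spoon off the bottle and snap its cap home

ROBOT

A 6-joint arm with a two-finger parallel gripper is mounted at the origin on the work surface. World frame = base frame: x ahead of the robot, y to its left, z up, the work surface at z = 0. Lengths are in m, angles in rad, forces in N, time in s.
With the tool pointing down it reaches from about 0.3 to 0.775 m from the base axis. Payload 14.6 kg.
Tool frame: the origin (TCP) lies on the centre line of the jaws, within the pads' length; the fingertips stand 17 mm ahead of it and the grasp point (between the pads) lies 2 mm behind it; z points along the fingers, x is the direction in which the jaws open and shut, and the axes are right-handed (so a half turn about z gives the same grasp; the last joint's range is limited). The gripper opens to 94 mm and grips with 3 to 60 N. Pads are 16 mm wide; open, the fingers measure 119 mm over their backs; the gripper's body (75 mm by 177 mm) begins 78 mm behind the grasp point.
Start: joints at [1.184, 0.3, 1.521, -0, 1.321, -0.067], TCP at [0.173, 0.522, 0.222] pointing down, gripper open.
Joint ranges: [-3.03, 3.03], [-0.79, 2.21], [0.23, 2.52], [-1.04, 4.18], [0, 3.07], [-2.55, 2.55]. Speed limits (rad/s): [2.22, 2.22, 2.57, 3.14, 3.14, 3.14].

INTERFACE

Orientations are given as [roll, pitch, yaw] about the fixed x, y, z axes, in that order (R = Rz(yaw) Ry(pitch) Rx(roll)).
In Python, from station import ctrl gives the robot as it stands. The module is installed in compiled form; this text tells all that it offers.
- The arm moves only by the tool drive_tool, never from a script. Its argument "increments" is a list of rows, each a list of 3 entries, a list of its own where there are three numbers: the turn, a rotation vector about the tool's x, y, z in degrees, then the shift along the tool's x, y, z in mm, then the opening, from 0 (shut) to 1 (fully open). In form: [[[ax, ay, az], [dx, dy, dz], hand], ...]. A call has 1 to 20 rows; each row shifts and turns the commanded pose from where the row before left it, along the tool's axes as they then stand; what a row does not reach is not made up. A row lasts 1/8 s, in which the tool goes at most 62.5 mm and 10.7 degrees, less where a joint would pass 70% of its speed; a pose out of reach is approached as far as the arm can. A call with a gripper value outside its range is refused whole. The fingers move at their own pace and stop on an object; "squeeze" is the grip in N (left out, the last holds). Time passes only in rows, so rows that do not move let the fingers close. It gives the time, the measured TCP pose, the force and the opening at its end, in the units of the state.
- ctrl.get_obs(): the state, without advancing time (a new reading comes with each control period).
- ctrl.camera(name): name is "scene" or "top" or "wrist"; returns the picture (480x640x3 uint8, red, green, blue); there is no depth.
- ctrl.calibration(name): a dict with "fx", "fy", "cx", "cy" (pixels), "rvec" (rotation vector, rad) and "tvec" (3), from world to camera coordinates, as OpenCV has them. Camera axes: x right, y down, z forward; pixel columns grow to the right and rows downward; lengths in m; the calibration is good to about 2 mm. A picture is of the moment at which its call begins: read the wrist's pose just before it. calibration takes no time and is no camera call; for the wrist camera it gives the pose at the moment of the call.
- ctrl.hand_in(): hands the job in, once; it reports no verdict.
The state is a dict: "time_s": time; "qpos": joint angles; "joint_vel": joint speeds; "tau": joint torques, N m; "ee_pos": TCP position; "eef_rot": TCP orientation; "force": force on the tool from outside, world axes, zero at the start; "moment": the same for the moment, N m; "grip_width": finger opening in m.
Only numpy, scipy, OpenCV 4.12 (cv2) and the standard library are available. Lean on these libraries where they do the work, as an engineer would, in place of code of your own. Each camera call takes 0.05 s, during which the arm holds its last target.

TASK

Someone left the coral spoon lying across the open mouth of the glass bottle in the warmer: take it off and lay it flat in the green drying tray. Then fetch the teal snap cap from the top tier, press it straight down onto the bottle's white collar until it clicks fully home, and do not let up after the click: finish with the gripper still bearing down firmly on the cap (about 10 N) and the bottle upright in the warmer. Leave the warmer's button and everything else alone.

Things in the scene. Friction and masses are not known exactly. Their poses are not given: they have to be found in the camera images.
- spoon: Coral hard-silicone spoon, 143 mm long, 30 g, at the start lying level across the bottle's mouth. Origin: on its flat underside, below its centre of mass. Its x axis runs from handle to bowl: straight handle 13 mm wide and 10 mm thick from x = -78 to +32 mm, round bowl 35 mm wide, 11 mm deep, centred at x = +48 mm, ending at +65 mm. z points up.
- spoon_grip (a point): Middle of the spoon's handle thickness, 45 mm from the spoon's origin towards the handle end: a place to pinch it across its 13 mm width, beyond the bottle's neck.
- tray: Sage-green drying tray fixed to the shelf, 240 mm (its x) by 160 mm (its y), 12 mm high outside, walls 5 mm. Origin at the centre of its underside, z up.
- tray_floor (a point): Centre of the drying tray's inner floor, 5 mm above the shelf; the rim stands 7 mm above this floor.
- snap_cap: Teal snap cap, 50 mm outside diameter, 36 mm high, flat top 44 mm across, 35 g, standing open side down on the top tier. Origin: centre of its underside, z up. The skirt is hollow from below to 15.5 mm deep; a rounded lip inside, 2.2 mm above the lower edge, has 39 mm inner diameter.
- snap_cap_top (a point): Centre of the cap's flat top, 36 mm above its origin.
- bottle: Glass bottle, 63 mm diameter, 150 mm high, 290 g, standing loose and upright in the warmer's well with 3 to 4 mm play all round. Origin: centre of its underside, z up. White plastic collar from 130 to 150 mm above the origin: 37 mm diameter, tapering to 31 mm over the top 5 mm. Four small sprung beads, 9 mm below the collar's top, stand out 2.5 mm.
- bottle_mouth (a point): Centre of the bottle's open mouth, 150 mm above its origin. The cap's lip meets the collar's beads when the cap's origin is about 7 mm below this point; pushing on takes 6 to 12 N, the cap snaps through 11 mm below it, where the force drops, and it is fully home, its ceiling on the rim, at 15.5 mm below it.
- warmer: White bottle warmer fixed to the shelf: round body 104 mm in diameter, 97 mm high, with a well 70 mm wide whose floor is 20 mm above the shelf; a control deck 52 mm high reaches from 40 to 102 mm from the well's axis towards the warmer's -x (its front). Origin: on the well's axis at shelf height.
- warm_button (a joint): Press button on the warmer's deck, 73 mm in front of the well's axis, top 70 mm above the shelf; 0 = up, 0.005 m = fully pressed. To be left alone.
- tiers: Three grey stacking tiers fixed to the shelf, 150 mm (x) by 300 mm (y). Origin at the centre of the underside; the top tier's floor is 122 mm above the shelf, with a rim 6 mm high. Three places on it, 95 mm apart along the tiers' y axis, hold the snap cap, the screw ring and the flat lid in any order.
- screw_ring: White ring, 50 mm diameter, 16 mm high, open in the middle, on the top tier; to be left alone. Origin: centre of underside.
- flat_lid: Cream flat lid, 52 mm diameter, 14 mm high, on the top tier; to be left alone. Origin: centre of underside.
- spare_bottle: Second bottle with a grey cap, 62 mm diameter, 165 mm high, standing on the shelf behind; to be left alone. Origin: centre of underside.
- cup: White mug, 72 mm diameter, 75 mm high, on the shelf; to be left alone. Origin: centre of underside.
- jar: White jar with wooden lid, 66 mm diameter, 75 mm high, on the shelf; to be left alone. Origin: centre of underside.
- brush: Bottle brush 200 mm long, 40 mm high, lying on the shelf behind the tiers; to be left alone. Origin: middle of its underside.
Things that resemble listed ones, but are neither listed nor needed, are in the scene too. There is more than one size of the snap_cap; the one meant has the size given above.

How it is judged:
On the way, in this order (a step that is already met when the one before it is completed fails the run):
1. the spoon lies flat in the drying tray, let go (x of spoon in the frame of tray between -0.09 and 0.09 m and y of spoon in the frame of tray between -0.07 and 0.07 m and z of spoon in the frame of tray below 0.009 m and angle between spoon's own z axis and vertical below 0.1 rad and contact force between each of the arm, the fingers and spoon below 0.1 N), for 0.2 s.
2. the snap cap has clicked fully home on the bottle's collar (z of snap_cap in the frame of bottle between 0.132 and 0.1365 m and x of snap_cap in the frame of bottle between -0.003 and 0.003 m and y of snap_cap in the frame of bottle between -0.003 and 0.003 m and angle between the z axis of snap_cap and the z axis of bottle, either way round below 0.08 rad and angle between snap_cap's own z axis and vertical below 0.2 rad), for 0.1 s.
At the end, for the whole second after the job is handed in: Spoon flat in the tray, let go. Cap home on the collar: origin 132 to 136.5 mm above the bottle's, within 3 mm of its axis, level with it within 0.08 rad, gripper on it and still pressing: over 4 N on the collar, over 8 N from bottle to warmer (3 N is weight). Bottle down in the well, upright (all of step 1 and all of step 2 and linear speed of spoon below 0.02 m/s and contact force between snap_cap and bottle above 4 N and contact force between bottle and warmer above 8 N and contact force between any of the fingers, the arm and snap_cap above 2 N and horizontal distance between bottle and warmer below 0.008 m and height (world z) of bottle below 0.024 m and angle between bottle's own z axis and vertical below 0.08 rad); the arm keeps its last pose, push and grip.
It fails at once if another thing on the shelf or the tiers is shifted by over 30 mm (distance of any of screw_ring, flat_lid, spare_bottle, cup, jar, brush from where it was at the start of the episode above 0.03 m).
It fails at once if the warmer's button is pressed (value of joint warm_button above 0.003 m).
It fails at once if the bottle is lifted out of the well or tipped (height (world z) of bottle above 0.045 m or angle between bottle's own z axis and vertical above 0.2 rad).
It also fails if it takes over 72 s, if anything falls off the work surface, if the arm or the gripper's body presses on something with over 40 N, if the wrist force passes 120 N, or if a joint passes its speed limit or range.

## Working session

There is one attempt and no reset: what is moved stays moved. The work goes in short steps, Python scripts to look and compute and a tool call to move; the robot and the scene stay as the last step left them, time stands still between calls to the robot, and variables do not carry over. Pictures are saved under pics/ and viewed, and the job is handed in when it is done.

Besides the shell and the picture viewer there is one more tool, called after "Request:" as name(argument=value, ...), one argument or row to a line, values as JSON. drive_tool: Moves the arm, as the interface text tells. Its arguments: {"type":"object","properties":{"increments":{"type":"array"},"squeeze":{"type":"number"}},"required":["increments"]}

```bash
mkdir -p pics
cat > h.py <<'E'
import numpy as np, cv2
from station import ctrl
from scipy.spatial.transform import Rotation as R
def snap(n,f):
    im=ctrl.camera(n); cv2.imwrite('pics/'+f,im[:,:,::-1]); return im
def cal(n):
    c=ctrl.calibration(n); K=np.array([[c['fx'],0,c['cx']],[0,c['fy'],c['cy']],[0,0,1.]])
    return K,np.array(c['rvec'],float).ravel(),np.array(c['tvec'],float).ravel()
def ray(c,uv):
    K,r,t=c; Rm=R.from_rotvec(r).as_matrix(); d=Rm.T@np.linalg.inv(K)@np.array([uv[0],uv[1],1.]); return -Rm.T@t,d
def onz(c,uv,z):
    o,d=ray(c,uv); return o+d*(z-o[2])/d[2]
def proj(c,p):
    K,r,t=c; return cv2.projectPoints(np.array(p,float).reshape(-1,3),r,t,K,None)[0].reshape(-1,2)
def tri(c1,a,c2,b):
    o1,d1=ray(c1,a);o2,d2=ray(c2,b); A=np.stack([d1,-d2],1); s=np.linalg.lstsq(A,o2-o1,rcond=None)[0]
    p,q=o1+d1*s[0],o2+d2*s[1]; return (p+q)/2,np.linalg.norm(p-q)
E
python3 - <<'E'
from h import *
print(ctrl.get_obs())
for n in('scene','top','wrist'):
    snap(n,n+'0.png'); c=cal(n); o,d=ray(c,(320,240)); print(n,c[0][0,0],o,d)
E
```

```text
{'time_s': 0.0, 'qpos': array([ 1.18437953e+00,  3.00482531e-01,  1.52160591e+00, -3.36212617e-05,
        1.32069608e+00, -6.66045519e-02]), 'joint_vel': array([ 1.15722292e-03,  1.13317286e-03,  3.57043860e-05, -8.85557198e-05,
       -3.42978842e-04, -1.10525848e-03]), 'tau': array([ 1.37691859e-03, -5.31815851e+01, -3.52737737e+01,  7.08990684e-02,
        2.44575430e-02, -1.11275856e-04]), 'ee_pos': array([0.17283102, 0.52187271, 0.22186955]), 'eef_rot': array([-3.14154582e+00,  1.19138811e-03,  1.25099245e+00]), 'force': array([-1.13819587,  0.20692675, -0.78713892]), 'moment': array([-0.03789643, -0.01057191,  0.03682671]), 'grip_width': 0.09416890763853128}
scene 620.5619481438584 [ 1.29237953 -0.63899097  0.87984416] [-0.58863496  0.52837573 -0.61192301]
top 480.38436397685075 [ 5.03326169e-01 -2.44761434e-04  1.02136562e+00] [ 0.07096409  0.03675432 -0.9969351 ]
wrist 334.26476398179057 [0.09783639 0.54693532 0.38391473] [ 0.27141997 -0.09149122 -0.95822172]
```

View pics/scene0.png

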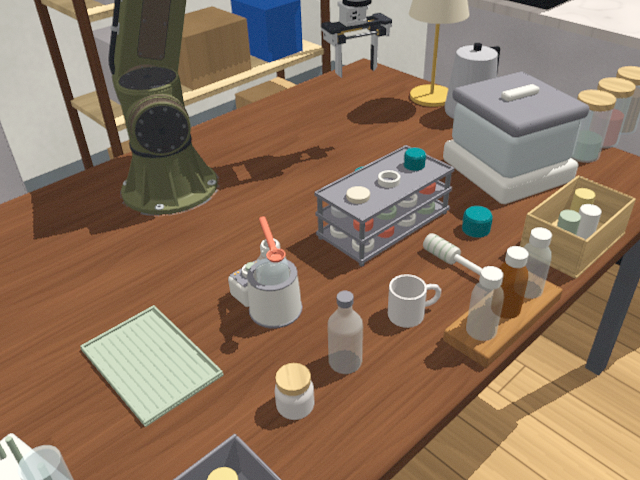

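View pics/top0.png

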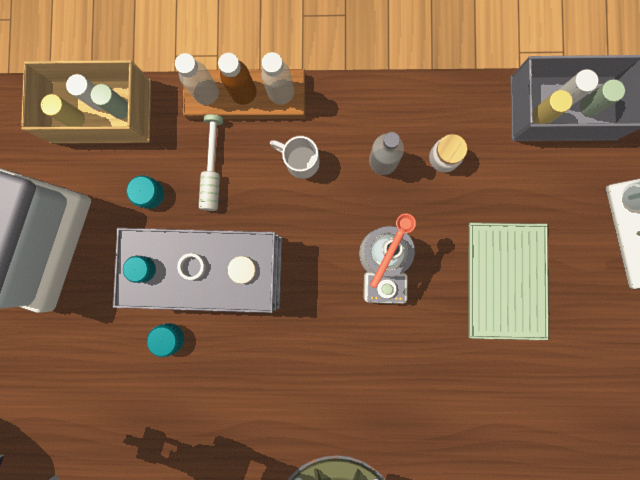

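View pics/wrist0.png

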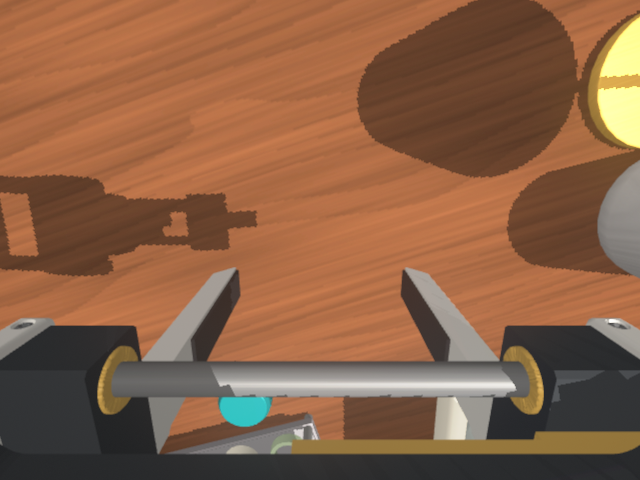

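Top view: teal caps at (138,269) on the tiers, and (145,193) and (165,340) on the shelf. The spoon lies around (392,250), the tray at (508,281). The cap on the top tier is the likely one, so next I check its size and measure everything else.

```bash
cat > m.py <<'E'
from h import *
def comps(im,lo,hi,amin=60):
    hsv=cv2.cvtColor(im,cv2.COLOR_RGB2HSV); m=cv2.inRange(hsv,lo,hi)
    n,l,s,c=cv2.connectedComponentsWithStats(m); return [(l==i,s[i],c[i]) for i in range(1,n) if s[i][4]>amin]
TEAL=((80,120,50),(100,255,255)); CORAL=((0,120,120),(12,255,255)); SAGE=((35,20,120),(75,110,255))
E
python3 - <<'E'
from m import *
import cv2
top=cv2.imread('pics/top0.png')[:,:,::-1].copy(); sc=cv2.imread('pics/scene0.png')[:,:,::-1].copy()
ct,cs=cal('top'),cal('scene')
def pix(m): return np.argwhere(m)[:,::-1].astype(float)
for nm,im,c in(('top',top,ct),('scene',sc,cs)):
    for lab,rng in(('teal',TEAL),('coral',CORAL),('sage',SAGE)):
        for m,s,cc in comps(im,*rng): print(nm,lab,s,cc.round(1))
# cap sizes: top-face brightness
for m,s,cc in comps(top,*TEAL):
    hsv=cv2.cvtColor(top,cv2.COLOR_RGB2HSV); V=hsv[:,:,2]; v=V[m]; print(cc.round(), np.percentile(v,[10,30,50,70,90]))
b=np.vstack([np.hstack([cv2.resize(top[y-30:y+30,x-30:x+30],(260,260),interpolation=cv2.INTER_CUBIC) for x,y in((138,269),(145,193),(165,340))]),
 np.hstack([cv2.resize(sc[y-30:y+30,x-30:x+30],(260,260),interpolation=cv2.INTER_CUBIC) for x,y in((414,160),(478,221),(360,175))])])
cv2.imwrite('pics/caps.png',b[:,:,::-1])
# tray corners
m,s,cc=max(comps(top,*SAGE),key=lambda a:a[1][4] if 440<a[2][0]<560 else 0)
cn,_=cv2.findContours(m.astype(np.uint8),cv2.RETR_EXTERNAL,cv2.CHAIN_APPROX_NONE); r=cv2.minAreaRect(max(cn,key=len)); bx=cv2.boxPoints(r)
P=np.array([onz(ct,p,.012) for p in bx]);print('tray',P.round(4).tolist(),P.mean(0)); print(np.linalg.norm(P-np.roll(P,1,0),axis=1))
# spoon
for nm,im,c in(('top',top,ct),('scene',sc,cs)):
    m=max(comps(im,*CORAL),key=lambda a:a[1][4] if nm=='top' or a[2][0]<300 else 0)[0]
    W=np.array([onz(c,p,.178) for p in pix(m)])[:,:2]; mu=W.mean(0); u=np.linalg.svd(W-mu,full_matrices=False)[2][0]
    if u[0]<0:u=-u
    t=(W-mu)@u; print(nm,'spoon',mu,u,t.min(),t.max(),'end',mu+u*t.min(),'bowl end',mu+u*t.max())
E
```

```text
top teal [127 176  37  33 934] [144.7 191.8]
top teal [123 256  32  26 678] [138.7 268.8]
top teal [147 324  37  33 947] [165.  339.7]
top coral [  225    71   286    73 10552] [391.1 108.3]
top coral [146  74  37  39 417] [170.2  84.6]
top coral [  0  76  23  12 177] [ 8.6 82.9]
top coral [   0   90  208  114 8052] [ 90.8 160.3]
top coral [177 115  32  26 532] [190.4 128.2]
top coral [463 133  48   5 112] [487.7 135.2]
top coral [177 144  31   4  64] [191.6 145.9]
top coral [ 222  145  166   71 5735] [295.6 177.7]
top coral [ 414  145  226   64 6945] [529.9 174.2]
top coral [404 149  26   9 126] [419.  152.3]
top coral [136 209  38   8  95] [153.2 212.5]
top coral [204 212 136  12 691] [278.5 216.3]
top coral [ 370  212   98   76 1490] [416.7 238.7]
top coral [441 212 121   9 497] [509.  216.3]
top coral [148 221  70   6 222] [180.4 223. ]
top coral [310 225  67   4 135] [341.6 227.2]
top coral [ 210  226  157   46 1777] [321.8 244.1]
top coral [548 233  71  17 909] [584.  240.5]
top coral [548 250  73  22 797] [584.6 259.1]
top coral [441 263  27   7 102] [455.9 265.6]
top coral [3
[... 1884 characters left out ...]
.7 363.8]
scene sage [  5 436  18  27 127] [ 13.9 446.8]
[145. 192.] [ 63.   90.9 185.  188.  192. ]
[139. 269.] [ 61. 102. 180. 183. 187.]
[165. 340.] [ 60. 103. 159. 162. 166.]
tray [[0.6112, -0.2747, 0.012], [0.6111, -0.4356, 0.012], [0.3719, -0.4302, 0.012], [0.3707, -0.2715, 0.012]] [ 0.49122733 -0.3529914   0.012     ]
[0.24046884 0.16083693 0.23930968 0.15874633]
top spoon [0.28226605 0.05617475] [ 0.00361333 -0.99999347] -0.5406724482922969 0.5683961967166935 end [0.28031242 0.59684367] bowl end [ 0.28431985 -0.51221773]
scene spoon [ 0.61566362 -0.17923431] [ 0.39853133 -0.91715472] -0.9838330629316705 0.4237751532632548 end [0.22357532 0.72309283] bowl end [ 0.7845513  -0.56790169]
```

View pics/caps.png

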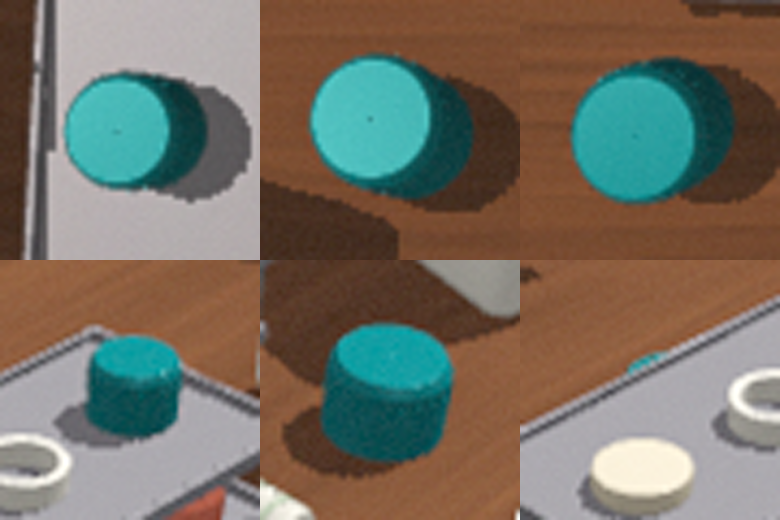

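The enlarged crop shows the tier cap (138,269) with a smaller face than the two shelf caps at (145,192) and (165,340). I measure its diameter next, with the spoon and bottle.

Run:
```python
from m import *
top=cv2.imread('pics/top0.png')[:,:,::-1].copy(); sc=cv2.imread('pics/scene0.png')[:,:,::-1].copy()
ct,cs=cal('top'),cal('scene')
hv=cv2.cvtColor(top,cv2.COLOR_RGB2HSV)
for (x,y),z in(((138,269),.158),((145,192),.045),((165,340),.045)):
    t=150 if y!=340 else 135
    m=((hv[:,:,0]>80)&(hv[:,:,0]<100)&(hv[:,:,1]>100)&(hv[:,:,2]>t)).astype(np.uint8)
    w=np.zeros_like(m); w[y-28:y+28,x-28:x+28]=1; m*=w
    cn=max(cv2.findContours(m,0,cv2.CHAIN_APPROX_NONE)[0],key=cv2.contourArea); e=cv2.fitEllipse(cn)
    c=onz(ct,e[0],z); px=480.4/(1.0214-z); print('cap',e,'pos',c,'diam mm',[(a+1)/px*1000 for a in e[1]])
print(top[222,406],top[260,385],sc[230,266],top[300,450])
for nm,im,c,(x0,x1,y0,y1) in(('top',top,ct,(365,420,205,295)),('scene',sc,cs,(255,290,210,265))):
    h=cv2.cvtColor(im,cv2.COLOR_RGB2HSV); 
    m=((im[:,:,0]>170)&(im[:,:,2].astype(int)>50)&(im[:,:,0].astype(int)-im[:,:,1]>90)); w=np.zeros(m.shape,bool); w[y0:y1,x0:x1]=1; m&=w
    W=np.array([onz(c,p,.18) for p in np.argwhere(m)[:,::-1]])[:,:2]
    # axis from minAreaRect of the handle part
    mu=W.mean(0);u=np.linalg.svd(W-mu,full_matrices=False)[2][0]; u=u*np.sign(u[0])
    for k in range(3):
        t=(W-mu)@u; s=W[(t<t.max()-.045)]; m2=s.mean(0); u=np.linalg.svd(s-m2,full_matrices=False)[2][0]; u=u*np.sign(u[0])
    t=(W-m2)@u; print(nm,m.sum(),'u',u,np.degrees(np.arctan2(u[1],u[0])),'len',t.max()-t.min(),'end',m2+u*t.min(),'tip',m2+u*t.max(), 'origin', m2+u*(t.min()+.078),m2+u*(t.max()-.065))
a=cv2.resize(top[200:310,350:460],(390,390),interpolation=cv2.INTER_CUBIC); b=cv2.resize(sc[205:335,220:350],(390,390),interpolation=cv2.INTER_CUBIC)
cv2.imwrite('pics/bot.png',np.hstack([a,b])[:,:,::-1])
```

```text
cap ((134.4447784423828, 268.71343994140625), (22.535598754882812, 22.96287727355957), 38.24464416503906) pos [0.51206415 0.36910653 0.158     ] diam mm [42.29940875305125, 43.06733604910769]
cap ((140.09080505371094, 189.90919494628906), (25.724746704101562, 26.558691024780273), 45.0) pos [0.67661958 0.40972918 0.045     ] diam mm [54.31732448352366, 56.012293748117116]
cap ((160.7037811279297, 341.1844787597656), (26.714731216430664, 27.48851776123047), 0.9059183597564697) pos [0.36596085 0.35954991 0.045     ] diam mm [56.32944121507682, 57.90214142811289]
[245 139 106] [246 161 126] [255 158 128] [115  72  45]
top 652 u [ 0.89028467 -0.45540444] -27.09095968005586 len 0.14257734384525714 end [ 0.48246714 -0.06119818] tip [ 0.60940157 -0.12612853] origin [ 0.55190935 -0.09671972] [ 0.55153306 -0.09652724]
scene 313 u [ 0.88781278 -0.46020481] -27.400324329827924 len 0.13849529465024216 end [ 0.48423346 -0.06381537] tip [ 0.60719135 -0.12755157] origin [ 0.55348285 -0.09971134] [ 0.54948352 -0.09763826]
```

View pics/bot.png

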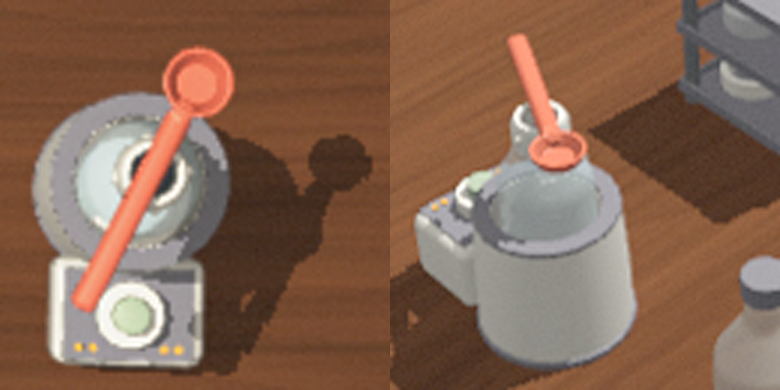

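Cap on the tier has a 43 mm top face at (0.512, 0.369), which fits the 44 mm given. The shelf caps measure about 55–57 mm, so they are decoys. Spoon: length 142.6 mm, yaw −27°, grip point (0.512, −0.077). The tray measures 240×160 mm. Next I work out the approach.

```bash
cat > go.py <<'E'
import sys
from h import *
def delta(x,y,z,yawdeg=None):
    o=ctrl.get_obs(); M=R.from_euler('xyz',o['eef_rot']).as_matrix()
    d=M.T@(np.array([x,y,z])-o['ee_pos'])*1000
    print('t',round(o['time_s'],2),'tcp',o['ee_pos'].round(4),'rot',np.degrees(o['eef_rot']).round(2),'F',o['force'].round(1),'w',round(o['grip_width'],4),'q',o['qpos'].round(2))
    print('shift tool mm',d.round(1))
    if yawdeg is not None:
        T=R.from_euler('xyz',[180,0,yawdeg],degrees=True).as_matrix(); print('turn deg (tool, before shift)',np.degrees(R.from_matrix(M.T@T).as_rotvec()).round(1),'shift in turned frame',(T.T@(np.array([x,y,z])-o['ee_pos'])*1000).round(1))
if __name__=='__main__': delta(*map(float,sys.argv[1:]))
E
python3 go.py 0.512 -0.077 0.225 62.9
```

```text
t 0.15 tcp [0.1728 0.5219 0.222 ] rot [-1.800e+02  5.000e-02  7.168e+01] F [-0.5  0.7 -0.2] w 0.0938 q [ 1.18  0.3   1.52 -0.    1.32 -0.07]
shift tool mm [-462.   510.2   -2.6]
turn deg (tool, before shift) [0.  0.1 8.8] shift in turned frame [-378.7  574.8   -3. ]
```

Request:
drive_tool(
  increments=[
    [[0,0,8.8],[0,0,-3],0.5],
    [[0,0,0],[-12,18,0],0.5],
    [[0,0,0],[-24,36,0],0.5],
    [[0,0,0],[-24,36,0],0.5],
    [[0,0,0],[-24,36,0],0.5],
    [[0,0,0],[-24,36,0],0.5],
    [[0,0,0],[-24,36,0],0.5],
    [[0,0,0],[-24,36,0],0.5],
    [[0,0,0],[-24,36,0],0.5],
    [[0,0,0],[-24,36,0],0.5],
    [[0,0,0],[-24,36,0],0.5],
    [[0,0,0],[-24,36,0],0.5],
    [[0,0,0],[-24,36,0],0.5],
    [[0,0,0],[-24,36,0],0.5],
    [[0,0,0],[-24,36,0],0.5],
    [[0,0,0],[-24,36,0],0.5],
    [[0,0,0],[-20,35,0],0.5],
    [[0,0,0],[-10,18,0],0.5],
    [[0,0,0],[0,0,0],0.5],
  ],
)

```text
time_s: 2.52
ee_pos: [0.5124, -0.0768, 0.225]
eef_rot: [-3.141, 0.0, 1.096]
force: [0.4, -0.6, 0.7]
grip_width: 0.0468
```

```bash
python3 go.py 0.512 -0.077 0.188 62.9; python3 -c "
from h import *
snap('wrist','w1.png')"
```

```text
t 2.52 tcp [ 0.5124 -0.0768  0.225 ] rot [-1.7995e+02  1.0000e-02  6.2810e+01] F [ 0.4 -0.6  0.7] w 0.0468 q [-0.22  0.23  1.61  0.    1.31 -1.32]
shift tool mm [-0.4 -0.2 37. ]
turn deg (tool, before shift) [-0.1  0.  -0.1] shift in turned frame [-0.4 -0.2 37. ]
```

View pics/w1.png

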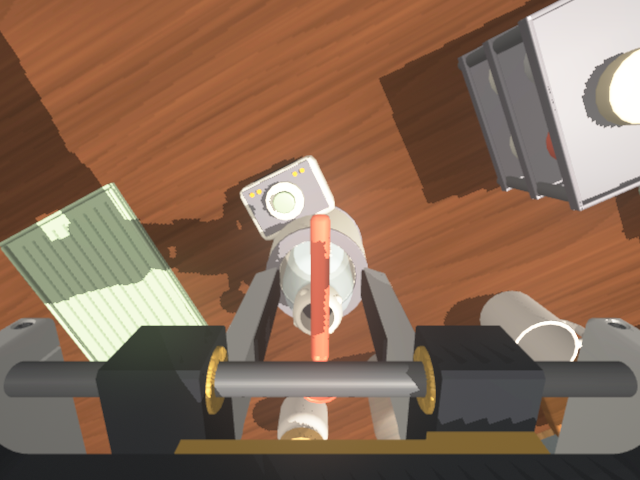

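The handle runs straight down column 320, midway between the fingers (tips near 270 and 372), so I descend and pinch.

Request:
drive_tool(
  increments=[
    [[0,0,0],[0,0,20],0.5],
    [[0,0,0],[0,0,12],0.5],
    [[0,0,0],[0,0,5],0.5],
    [[0,0,0],[0,0,0],0.5],
    [[0,0,0],[0,0,0],0],
    [[0,0,0],[0,0,0],0],
    [[0,0,0],[0,0,0],0],
    [[0,0,0],[0,0,0],0],
    [[0,0,0],[0,0,0],0],
    [[0,0,0],[0,0,0],0],
  ],
  squeeze=20,
)

```text
time_s: 3.82
ee_pos: [0.5124, -0.0765, 0.1885]
eef_rot: [3.142, -0.0, 1.097]
force: [-0.3, -0.2, 0.6]
grip_width: 0.0128
```

Request:
drive_tool(
  increments=[
    [[0,0,0],[0,0,-5],0],
    [[0,0,0],[0,0,-10],0],
    [[0,0,0],[0,0,-20],0],
    [[0,0,0],[0,0,-20],0],
    [[0,0,0],[0,0,0],0],
  ],
)

```text
time_s: 4.45
ee_pos: [0.5129, -0.0766, 0.2451]
eef_rot: [3.139, -0.001, 1.097]
force: [-0.7, 0.3, -0.9]
grip_width: 0.0125
```

```bash
python3 -c "
from h import *
print(ctrl.get_obs()['grip_width'])
snap('wrist','w2.png');snap('scene','s2.png'); snap('top','t2.png')"
```

```text
0.012507476909817654
```

View pics/s2.png

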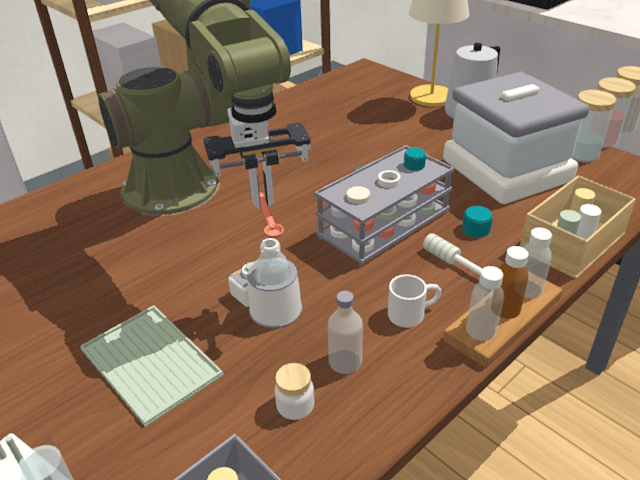

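View pics/w2.png

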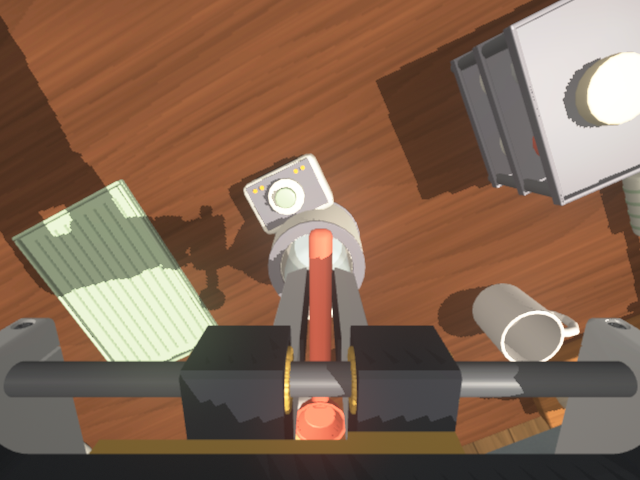

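The spoon is held. Its bowl shows at (274,230) in the scene view, so I check it for sag.

```bash
python3 -c "
from m import *
cs=cal('scene'); u=np.array([.8902,-.4554,0]); org=np.array([.5518,-.0972,.1700])+[0.0006,0,.0566]
for s in(0,5,10,15,20):
    a=np.radians(s); g=org-.045*u+[0,0,.005]
    print(s,'tip',proj(cs,g+.110*(u*np.cos(a)-np.array([0,0,np.sin(a)]))),'end',proj(cs,g-.033*(u*np.cos(a)-np.array([0,0,np.sin(a)]))))
"
python3 - <<'E'
import cv2,numpy as np
im=cv2.imread('pics/s2.png')
cv2.imwrite('pics/s2c.png',cv2.resize(im[140:260,200:320],(600,600),interpolation=cv2.INTER_CUBIC))
E
```

```text
0 tip [[276.58280872 237.4400977 ]] end [[259.65021291 193.83807006]]
5 tip [[276.93063007 241.69228473]] end [[259.52813411 192.60329852]]
10 tip [[277.1635245  245.58111137]] end [[259.43363652 191.44338043]]
15 tip [[277.28151276 249.0779717 ]] end [[259.36754333 190.36705186]]
20 tip [[277.28583362 252.15945076]] end [[259.33049243 189.38257327]]
```

View pics/s2c.png

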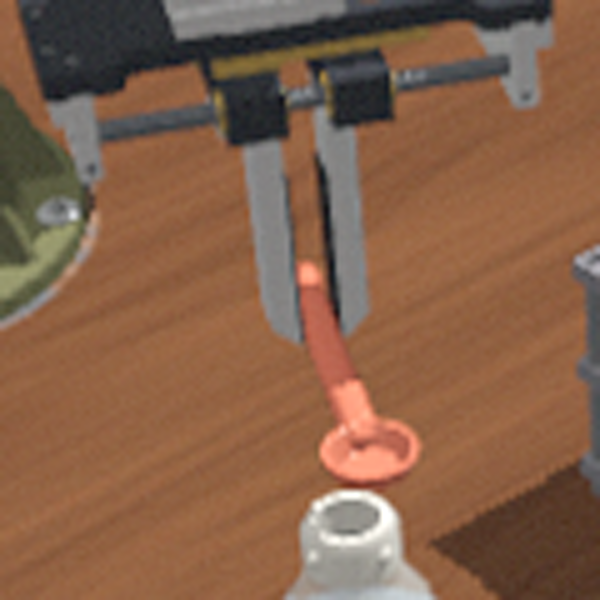

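```bash
python3 go.py 0.455 -0.332 0.1 62.9; python3 -c "
from h import *
print(onz(cal('scene'),(270,243),.17))"
```

```text
t 4.6 tcp [ 0.5121 -0.0764  0.2427] rot [-1.7995e+02  1.0000e-02  6.2880e+01] F [-0.4 -0.  -0.3] w 0.0124 q [-0.22  0.21  1.58  0.    1.35 -1.32]
shift tool mm [-253.5   65.8  142.7]
turn deg (tool, before shift) [-0.1  0.  -0. ] shift in turned frame [-253.5   65.6  142.7]
[ 0.54973807 -0.09775744  0.17      ]
```

Request:
drive_tool(
  increments=[
    [[0,0,0],[-12,3,0],0],
    [[0,0,0],[-25,6,0],0],
    [[0,0,0],[-32,8,0],0],
    [[0,0,0],[-36,9,0],0],
    [[0,0,0],[-36,10,0],0],
    [[0,0,0],[-36,10,10],0],
    [[0,0,0],[-36,10,20],0],
    [[0,0,0],[-26,7,30],0],
    [[0,0,0],[-14,3,30],0],
    [[0,0,0],[0,0,30],0],
    [[0,0,0],[0,0,23],0],
    [[0,0,0],[0,0,0],0],
  ],
)

```text
time_s: 6.1
ee_pos: [0.4545, -0.3316, 0.0987]
eef_rot: [-3.138, -0.001, 1.097]
force: [0.8, 0.9, 0.5]
grip_width: 0.0129
```

```bash
python3 go.py 0.455 -0.332 0.025 62.9; python3 -c "
from h import *
snap('wrist','w3.png');snap('scene','s3.png')"
```

```text
t 6.1 tcp [ 0.4545 -0.3316  0.0987] rot [-1.7979e+02 -4.0000e-02  6.2850e+01] F [0.8 0.9 0.5] w 0.0129 q [-0.7   0.46  1.61 -0.    1.08 -1.79]
shift tool mm [-0.2  0.8 73.7]
turn deg (tool, before shift) [-0.2 -0.  -0. ] shift in turned frame [-0.1  0.6 73.7]
```

View pics/s3.png

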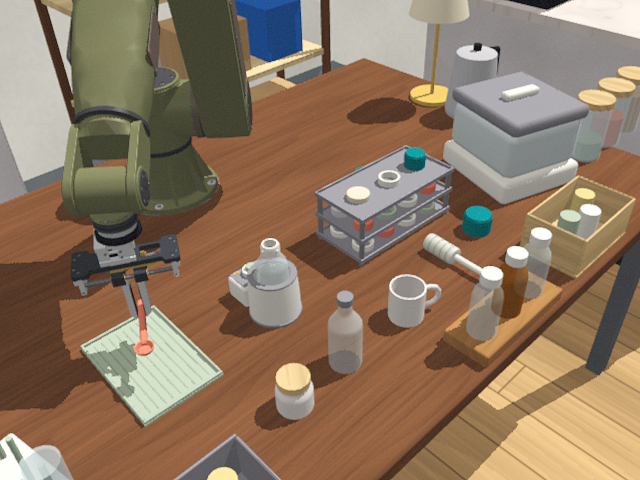

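The spoon is level above the tray, with its bowl at (144,348). Lowering.

Request:
drive_tool(
  increments=[
    [[0,0,0],[0,0,20],0],
    [[0,0,0],[0,0,25],0],
    [[0,0,0],[0,0,15],0],
    [[0,0,0],[0,0,8],0],
    [[0,0,0],[0,0,4],0],
    [[0,0,0],[0,0,2],0],
    [[0,0,0],[0,0,0],0],
    [[0,0,0],[0,0,0],0],
  ],
)

```text
time_s: 7.2
ee_pos: [0.4559, -0.3318, 0.0268]
eef_rot: [3.141, 0.0, 1.097]
force: [0.1, 0.2, -0.3]
grip_width: 0.0126
```

Request:
drive_tool(
  increments=[
    [[0,0,0],[0,0,1.5],0],
    [[0,0,0],[0,0,0],0],
    [[0,0,0],[0,0,0],0.1],
    [[0,0,0],[0,0,0],0.2],
    [[0,0,0],[0,0,0],0.35],
    [[0,0,0],[0,0,0],0.35],
    [[0,0,0],[0,0,-10],0.35],
    [[0,0,0],[0,0,-20],0.35],
    [[0,0,0],[0,0,-40],0.35],
    [[0,0,0],[0,0,-50],0.35],
    [[0,0,0],[0,0,-50],0.35],
    [[0,0,0],[0,0,-50],0.35],
    [[0,0,0],[0,0,0],0.35],
  ],
)

```text
time_s: 8.82
ee_pos: [0.4566, -0.3324, 0.2496]
eef_rot: [3.134, 0.002, 1.097]
force: [-0.5, 0.6, -1.0]
grip_width: 0.0328
```

Run:
```python
from m import *
print(ctrl.get_obs()['ee_pos'])
im=snap('scene','s4.png'); t=snap('top','t4.png'); w=snap('wrist','w4.png')
cv2.imwrite('pics/m4.png',np.hstack([cv2.resize(im[290:430,70:230],(390,340)),cv2.resize(t[200:350,350:600],(400,340))])[:,:,::-1])
```

```text
[ 0.45655493 -0.33238831  0.24964055]
```

View pics/m4.png

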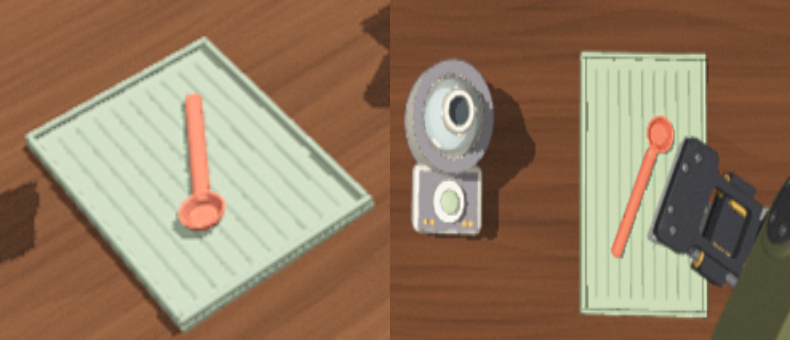

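View pics/w4.png

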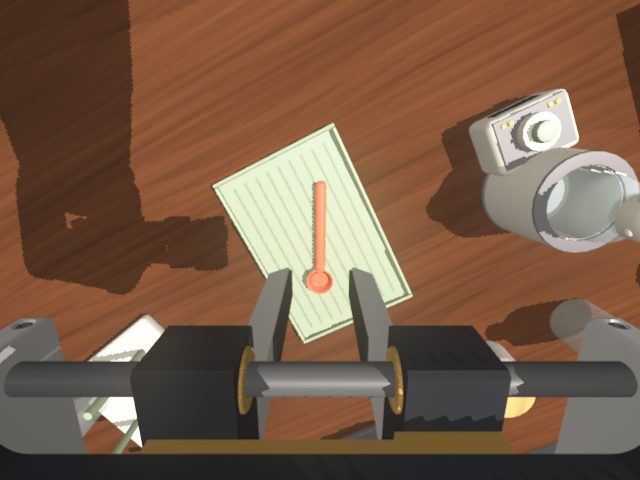

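The spoon lies flat in the tray. Next I measure the open mouth in the unobstructed top and scene views, as a dark hole in a white ring.

Run:
```python
from m import *
out=[];est={}
for n,f,(x0,x1,y0,y1) in(('top','t4.png',(375,410,230,270)),('scene','s4.png',(255,285,232,262))):
    im=cv2.imread('pics/'+f); c=cal(n)
    g=cv2.cvtColor(im,cv2.COLOR_BGR2GRAY)[y0:y1,x0:x1]; G=cv2.resize(g,None,fx=8,fy=8,interpolation=cv2.INTER_CUBIC)
    th=130 if n=='top' else 150
    m=(G<th).astype(np.uint8); vis=cv2.cvtColor(G,cv2.COLOR_GRAY2BGR)
    for cn in cv2.findContours(m,cv2.RETR_LIST,cv2.CHAIN_APPROX_NONE)[0]:
        if 2000<cv2.contourArea(cn)<30000:
            e=cv2.fitEllipse(cn); cc=((e[0][0]+.5)/8-.5+x0,(e[0][1]+.5)/8-.5+y0)
            print(n,'px',np.round(cc,2),'axes',np.array(e[1])/8,onz(c,cc,.17)); cv2.ellipse(vis,e,(0,0,255),2)
    out.append(cv2.resize(vis,(380,380)))
cv2.imwrite('pics/mouth.png',np.hstack(out))
```

```text
top px [392.62 248.26] axes [12.15267467 12.80187798] [ 0.54943695 -0.09735976  0.17      ]
top px [400.74 252.77] axes [19.2301693  32.93667603] [ 0.54148631 -0.1116078   0.17      ]
scene px [269.7  243.07] axes [ 6.55228662 10.16168976] [ 0.54948662 -0.09828144  0.17      ]
```

View pics/mouth.png

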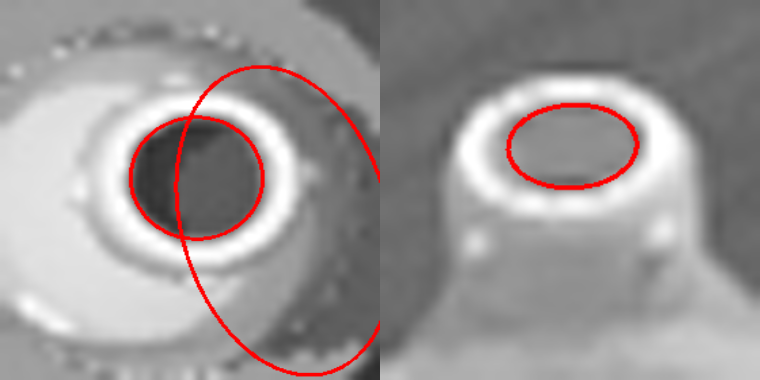

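Both views agree on the mouth at (0.5495, −0.0978) at z = 0.17. Turning to yaw 0 and going to the cap.

Request:
drive_tool(
  increments=[
    [[0,0,9],[0,0,0],0.85],
    [[0,0,9],[0,0,0],0.85],
    [[0,0,9],[0,0,0],0.85],
    [[0,0,9],[0,0,0],0.85],
    [[0,0,9],[0,0,0],0.85],
    [[0,0,9],[0,0,0],0.85],
    [[0,0,8.9],[0,0,0],0.85],
    [[0,0,0],[0,0,0],0.85],
  ],
)

```text
time_s: 9.98
ee_pos: [0.4555, -0.3315, 0.2438]
eef_rot: [-3.14, 0.002, 0.001]
force: [0.1, -0.2, -0.4]
grip_width: 0.08
```

```bash
python3 go.py 0.512 0.369 0.24 0
```

```text
t 9.97 tcp [ 0.4555 -0.3315  0.2438] rot [-1.7992e+02  9.0000e-02  3.0000e-02] F [ 0.1 -0.2 -0.4] w 0.08 q [-0.69  0.32  1.45  0.    1.38 -0.69]
shift tool mm [  56.9 -700.5    4.6]
turn deg (tool, before shift) [-0.1  0.1  0. ] shift in turned frame [  56.5 -700.5    3.8]
```

Request:
drive_tool(
  increments=[
    [[0,0,0],[2,-25,0],0.85],
    [[0,0,0],[4,-45,0],0.85],
    [[0,0,0],[4,-45,0],0.85],
    [[0,0,0],[4,-45,0],0.85],
    [[0,0,0],[4,-45,0],0.85],
    [[0,0,0],[4,-45,0],0.85],
    [[0,0,0],[4,-45,0],0.85],
    [[0,0,0],[4,-45,0],0.85],
    [[0,0,0],[4,-45,0],0.85],
    [[0,0,0],[4,-45,0],0.85],
    [[0,0,0],[4,-45,0],0.85],
    [[0,0,0],[4,-45,0],0.85],
    [[0,0,0],[4,-45,0],0.85],
    [[0,0,0],[4,-45,0],0.85],
    [[0,0,0],[3,-45,2],0.85],
    [[0,0,0],[0,-30,2],0.85],
    [[0,0,0],[0,-15,0],0.85],
    [[0,0,0],[0,0,0],0.85],
  ],
)

```text
time_s: 12.22
ee_pos: [0.5124, 0.3687, 0.2407]
eef_rot: [3.141, 0.0, 0.002]
force: [-0.0, -0.0, 0.0]
grip_width: 0.0797
```

```bash
python3 go.py 0.512 0.369 0.146 0;  python3 - <<'E'
from m import *
c=cal('wrist'); w=snap('wrist','w5.png')
for m,s,cc in comps(w,*TEAL): print(s,cc)
print(proj(c,[.5121,.3691,.158]), proj(c,ctrl.get_obs()['ee_pos']))
E
```

```text
t 12.22 tcp [0.5124 0.3687 0.2407] rot [1.7998e+02 2.0000e-02 1.0000e-01] F [-0. -0.  0.] w 0.0797 q [ 0.57  0.47  1.24 -0.    1.43  0.56]
shift tool mm [-0.3 -0.3 94.7]
turn deg (tool, before shift) [0.  0.  0.1] shift in turned frame [-0.4 -0.3 94.7]
[ 432  149   72   60 3409] [468.14960399 177.50044001]
[ 162  192   66   60 3088] [194.51165803 221.05181347]
[ 290  210   62   66 3222] [320.54065798 242.77467412]
[[319.43911533 246.73138581]] [[320.1006133 296.7856241]]
```

View pics/w5.png

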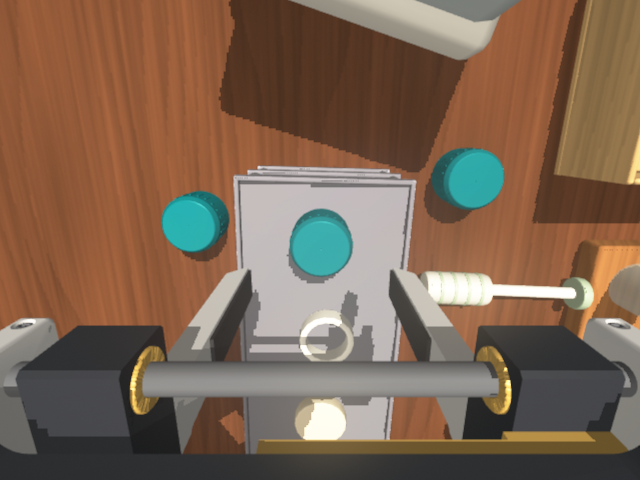

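The cap between the jaws has its face centre at (321,246), against (319,247) predicted. The two others at (194,221) and (468,177) are the larger ones on the shelf. Descending.

Request:
drive_tool(
  increments=[
    [[0,0,0],[0,0,25],0.85],
    [[0,0,0],[0,0,35],0.85],
    [[0,0,0],[0,0,20],0.85],
    [[0,0,0],[0,0,10],0.85],
    [[0,0,0],[0,0,4],0.85],
    [[0,0,0],[0,0,0],0.85],
    [[0,0,0],[0,0,0],0.5],
    [[0,0,0],[0,0,0],0.3],
    [[0,0,0],[0,0,0],0.3],
    [[0,0,0],[0,0,0],0.3],
    [[0,0,0],[0,0,0],0.3],
  ],
  squeeze=45,
)

```text
time_s: 13.65
ee_pos: [0.513, 0.3683, 0.1471]
eef_rot: [-3.141, -0.0, -0.0]
force: [0.5, 0.9, 0.4]
grip_width: 0.049
```

```bash
python3 go.py 0.512 0.369 0.25 0;  python3 - <<'E'
from m import *
c=cal('wrist'); w=snap('wrist','w6.png')
for m,s,cc in comps(w,*TEAL): print(s,cc)
print(proj(c,[.5121,.3691,.158]), proj(c,ctrl.get_obs()['ee_pos']+[0,0,.012]))
E
```

```text
t 13.65 tcp [0.513  0.3683 0.1471] rot [-1.7999e+02 -1.0000e-02 -2.0000e-02] F [0.5 0.9 0.4] w 0.049 q [0.56 0.55 1.35 0.   1.24 0.56]
shift tool mm [  -1.    -0.7 -102.9]
turn deg (tool, before shift) [-0. -0. -0.] shift in turned frame [  -1.    -0.7 -102.9]
[ 464  150  101   81 6503] [514.7044441  188.42964785]
[ 110  206   83   81 5341] [152.7682082  245.85096424]
[ 273  240   95  105 7743] [319.99354255 293.21632442]
[[317.54107398 303.62685612]] [[319.45558355 306.14073617]]
```

View pics/w6.png

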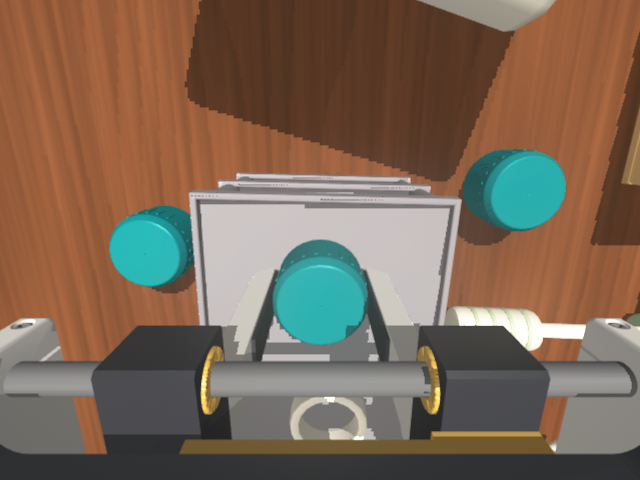

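```bash
cat > face.py <<'E'
from m import *
def face(w,c,z,x0=250,x1=390,y0=200,y1=360,t=150):
    hv=cv2.cvtColor(w,cv2.COLOR_RGB2HSV); m=((hv[:,:,0]>78)&(hv[:,:,0]<102)&(hv[:,:,1]>90)&(hv[:,:,2]>t)).astype(np.uint8)
    k=np.zeros_like(m);k[y0:y1,x0:x1]=1;m*=k
    cn=max(cv2.findContours(m,0,cv2.CHAIN_APPROX_NONE)[0],key=cv2.contourArea);e=cv2.fitEllipse(cn)
    p=onz(c,e[0],z); v=w[:,:,::-1].copy(); cv2.ellipse(v,e,(0,0,255),1); 
    ex=[np.linalg.norm(onz(c,(e[0][0]+s*e[1][1]/2,e[0][1]),z)-p)*2 for s in(1,)]
    return e,p,ex,v
E
python3 - <<'E'
from face import *
w=cv2.imread('pics/w6.png')[:,:,::-1].copy()
hv=cv2.cvtColor(w,cv2.COLOR_RGB2HSV); print(hv[225:350:6,320,2])
c=cal('wrist'); o=ctrl.get_obs()
e,p,ex,v=face(w,c,.158,t=145); print(e,p,ex,p-o['ee_pos'])
cv2.imwrite('pics/f6.png',cv2.resize(v[200:380,230:410],(540,540),interpolation=cv2.INTER_CUBIC))
E
```

```text
[204 204 203 122 123 123 162 194 180 180 180 179 179 177 177 177 177 177
 177 176 128]
((319.242431640625, 299.8774108886719), (85.98579406738281, 88.44922637939453), 55.171630859375) [0.51294691 0.37115846 0.158     ] [np.float64(0.0439409693386822)] [-0.00011072  0.00288392  0.01094197]
```

View pics/f6.png

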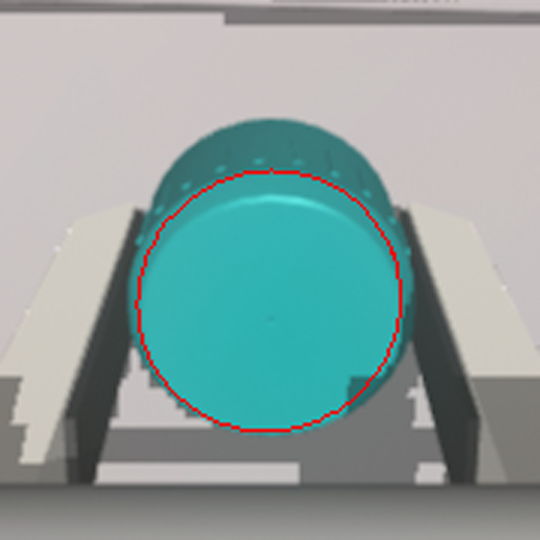

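The centre dot of the cap at (320.7,306.7) coincides with the projected tool axis (319.5,306.1), so the cap is centred in the grip; its origin is 25 mm below the TCP. Lifting and carrying it to the bottle.

Request:
drive_tool(
  increments=[
    [[0,0,0],[0,0,-10],0.3],
    [[0,0,0],[0,0,-25],0.3],
    [[0,0,0],[0,0,-35],0.3],
    [[0,0,0],[0,0,-25],0.3],
    [[0,0,0],[1,20,0],0.3],
    [[0,0,0],[4,40,0],0.3],
    [[0,0,0],[4,45,0],0.3],
    [[0,0,0],[4,45,0],0.3],
    [[0,0,0],[4,45,0],0.3],
    [[0,0,0],[4,45,0],0.3],
    [[0,0,0],[4,45,0],0.3],
    [[0,0,0],[4,45,0],0.3],
    [[0,0,0],[4,45,0],0.3],
    [[0,0,0],[2,40,0],0.3],
    [[0,0,0],[1,30,0],0.3],
    [[0,0,0],[0,21,0],0.3],
    [[0,0,0],[0,0,15],0.3],
    [[0,0,0],[0,0,15],0.3],
    [[0,0,0],[0,0,0],0.3],
  ],
)

```text
time_s: 16.08
ee_pos: [0.5482, -0.0968, 0.2101]
eef_rot: [-3.141, 0.003, 0.001]
force: [0.3, -0.2, 0.1]
grip_width: 0.0487
```

```bash
python3 go.py 0.5495 -0.098 0.21 0;  python3 - <<'E'
from m import *
o=ctrl.get_obs()['ee_pos']
for n in('wrist','scene','top'):
    c=cal(n);im=snap(n,n+'7.png'); print(n,'dot',proj(c,o+[0,0,.0109]),'bottom',proj(c,o-[0,0,.0251]),'mouth',proj(c,[.5495,-.0978,.17]))
E
python3 -c "
import cv2
im=cv2.imread('pics/scene7.png');cv2.imwrite('pics/s7c.png',cv2.resize(im[165:285,210:330],(600,600),interpolation=cv2.INTER_CUBIC))"
```

```text
t 16.07 tcp [ 0.5482 -0.0968  0.2101] rot [-1.7996e+02  1.7000e-01  4.0000e-02] F [ 0.3 -0.2  0.1] w 0.0487 q [-0.24  0.33  1.52  0.    1.3  -0.24]
shift tool mm [1.3 1.2 0.1]
turn deg (tool, before shift) [-0.   0.2  0. ] shift in turned frame [1.3 1.2 0.1]
wrist dot [[319.3828198  305.08674749]] bottom [[319.71541232 276.76893407]] mouth [[321.83600107 269.036298  ]]
scene dot [[267.62734716 220.27227761]] bottom [[269.21095092 236.02392054]] mouth [[269.9008921  242.95476318]]
top dot [[395.81680578 247.34789445]] bottom [[393.30967953 248.50457751]] mouth [[392.87080586 248.22245112]]
```

View pics/s7c.png

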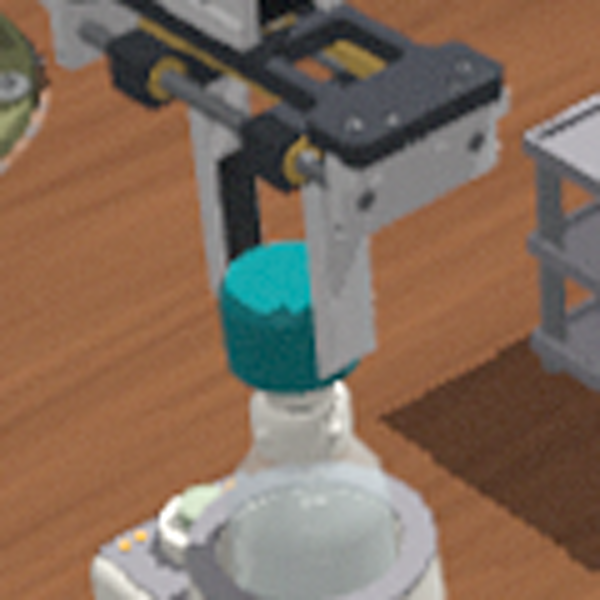

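View pics/wrist7.png

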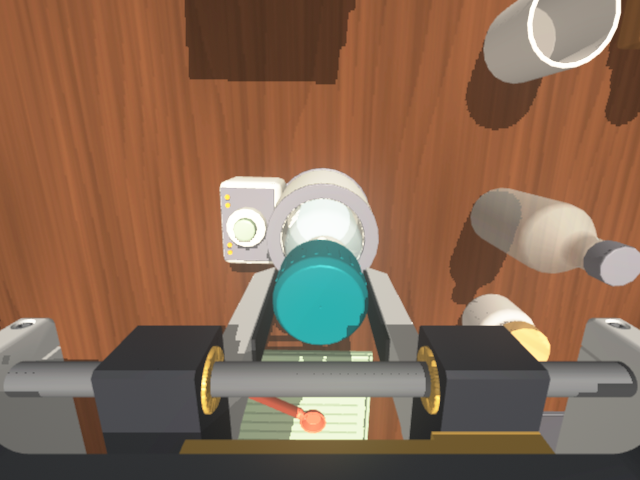

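Cap hovers over the collar. I compare the outline of the held cap with the calibrated prediction, to cancel any camera bias against the mouth measurement.

Run:
```python
from m import *
o=ctrl.get_obs()['ee_pos']; a=np.linspace(0,2*np.pi,361)
P=np.array([o+[.025*np.cos(t),.025*np.sin(t),z] for z in np.linspace(-.0251,.004,12) for t in a])
im=cv2.imread('pics/scene7.png')[:,:,::-1].copy(); c=cal('scene'); q=proj(c,P)
print('pred scene left',q[:,0].min(),'bottom',q[:,1].max(), 'at', q[q[:,1].argmax()])
m=[x for x in comps(im,*TEAL,20) if abs(x[2][0]-265)<25]
for x in m: print(x[1],x[2])
mm=m[0][0]; ys,xs=np.nonzero(mm)
for col in(262,264,266,268,270): print(col,ys[xs==col].max(),[round(q[abs(q[:,0]-col)<.5][:,1].max(),1)])
for row in(225,228,231,234): print(row,xs[ys==row].min(),q[abs(q[:,1]-row)<.5][:,0].min().round(1))
```

```text
pred scene left 254.17942196679678 bottom 243.7583878837815 at [267.91838657 243.75838788]
[254 214  27  29 480] [263.86666667 228.18958333]
262 242 [np.float64(243.1)]
264 242 [np.float64(243.5)]
266 242 [np.float64(243.7)]
268 242 [np.float64(243.8)]
270 242 [np.float64(243.7)]
225 254 254.3
228 255 254.6
231 255 255.0
234 256 255.3
```

The outline agrees within about 1 px, which suggests a small (+0.5, −0.7 mm) bias, so I aim at (0.550, −0.0985). Descending until the lip is over the taper.

Request:
drive_tool(
  increments=[
    [[0,0.2,0],[1.8,1.7,0],0.3],
    [[0,0,0],[0,0,6],0.3],
    [[0,0,0],[0,0,6],0.3],
    [[0,0,0],[0,0,4],0.3],
    [[0,0,0],[0,0,2],0.3],
    [[0,0,0],[0,0,0],0.3],
    [[0,0,0],[0,0,0],0.3],
  ],
  squeeze=55,
)

```text
time_s: 17.1
ee_pos: [0.5508, -0.0995, 0.1941]
eef_rot: [3.141, -0.004, -0.0]
force: [-0.2, -0.2, -1.0]
grip_width: 0.0487
```

```bash
python3 go.py 0.55 -0.0985 0.1796 0; python3 -c "
from h import *
im=snap('scene','s8.png'); cv2.imwrite('pics/s8c.png',cv2.resize(im[165:285,210:330],(600,600),interpolation=cv2.INTER_CUBIC)[:,:,::-1])"
```

```text
t 17.1 tcp [ 0.5508 -0.0995  0.1941] rot [ 1.7999e+02 -2.2000e-01 -2.0000e-02] F [-0.2 -0.2 -1. ] w 0.0487 q [-0.24  0.34  1.53  0.    1.26 -0.24]
shift tool mm [-0.8 -1.  14.5]
turn deg (tool, before shift) [ 0.  -0.2 -0. ] shift in turned frame [-0.8 -1.  14.5]
```

View pics/s8c.png

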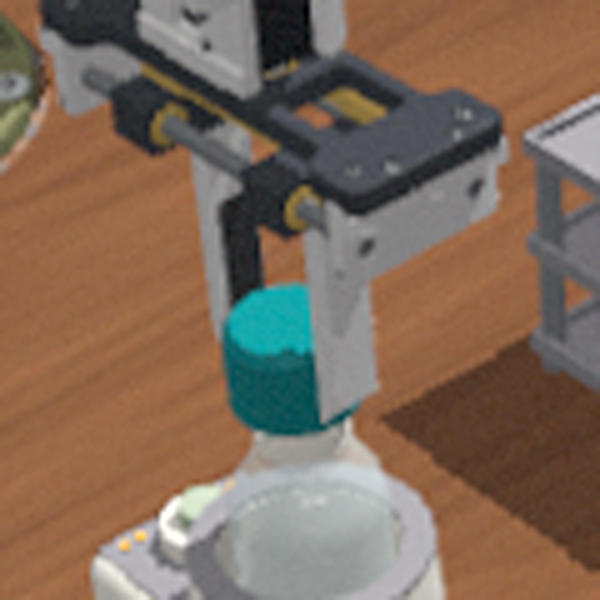

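The cap sits centred over the collar with no side force. Continuing down in small steps.

Request:
drive_tool(
  increments=[
    [[0,-0.2,0],[-0.4,-0.5,2],0.3],
    [[0,0,0],[0,0,2],0.3],
    [[0,0,0],[0,0,1],0.3],
    [[0,0,0],[0,0,1],0.3],
    [[0,0,0],[0,0,0],0.3],
    [[0,0,0],[0,0,0],0.3],
  ],
)

```text
time_s: 17.9
ee_pos: [0.5503, -0.0989, 0.188]
eef_rot: [-3.142, -0.0, -0.0]
force: [0.3, 1.2, 1.2]
grip_width: 0.0486
```

```bash
python3 go.py 0.55 -0.0985 0.1796 0
```

```text
t 17.9 tcp [ 0.5503 -0.0989  0.188 ] rot [-1.8e+02 -1.0e-02 -2.0e-02] F [0.3 1.2 1.2] w 0.0486 q [-0.24  0.35  1.54  0.    1.25 -0.24]
shift tool mm [-0.3 -0.4  8.4]
turn deg (tool, before shift) [-0. -0. -0.] shift in turned frame [-0.3 -0.4  8.4]
```

Cap origin is about 0.163, where the lip should meet the beads. Pushing on in 1 mm steps.

Request:
drive_tool(
  increments=[
    [[0,0,0],[0,0,1],0.3],
    [[0,0,0],[0,0,1],0.3],
    [[0,0,0],[0,0,0],0.3],
  ],
)

```text
time_s: 18.27
ee_pos: [0.5507, -0.0989, 0.1867]
eef_rot: [3.142, -0.001, -0.0]
force: [-0.6, 2.3, 7.8]
grip_width: 0.0488
```

Request:
drive_tool(
  increments=[
    [[0,0,0],[0,0,1],0.3],
    [[0,0,0],[0,0,1],0.3],
    [[0,0,0],[0,0,0],0.3],
  ],
)

```text
time_s: 18.65
ee_pos: [0.5508, -0.0989, 0.1851]
eef_rot: [3.141, -0.002, -0.0]
force: [-1.0, 2.6, 8.8]
grip_width: 0.0487
```

Request:
drive_tool(
  increments=[
    [[0,0,0],[0,0,1],0.3],
    [[0,0,0],[0,0,1],0.3],
    [[0,0,0],[0,0,0],0.3],
  ],
)

```text
time_s: 19.02
ee_pos: [0.55, -0.099, 0.1813]
eef_rot: [-3.141, 0.001, -0.0]
force: [-0.0, 0.3, -2.9]
grip_width: 0.0487
```

Force rose to about 9 N, then dropped to −3 N at cap origin about 0.156: the click. Pushing on to seat it and build force.

Request:
drive_tool(
  increments=[
    [[0,0,0],[0,0,1],0.3],
    [[0,0,0],[0,0,1],0.3],
    [[0,0,0],[0,0,0],0.3],
  ],
)

```text
time_s: 19.4
ee_pos: [0.5503, -0.099, 0.18]
eef_rot: [3.142, -0.0, -0.0]
force: [0.5, -0.2, -1.2]
grip_width: 0.0488
```

Request:
drive_tool(
  increments=[
    [[0,0,0],[0,0,0.5],0.3],
    [[0,0,0],[0,0,0],0.3],
  ],
)

```text
time_s: 19.65
ee_pos: [0.5505, -0.0989, 0.1798]
eef_rot: [3.142, -0.001, -0.0]
force: [-1.4, 1.4, 4.3]
grip_width: 0.0487
```

Request:
drive_tool(
  increments=[
    [[0,0,0],[0,0,1],0.3],
    [[0,0,0],[0,0,0],0.3],
    [[0,0,0],[0,0,0],0.3],
  ],
)

```text
time_s: 20.02
ee_pos: [0.5508, -0.0989, 0.1797]
eef_rot: [3.141, -0.002, -0.0]
force: [-1.5, 4.0, 10.0]
grip_width: 0.0485
```

Request:
drive_tool(
  increments=[
    [[0,0,0],[0,0,0],0.3],
    [[0,0,0],[0,0,0],0.3],
  ],
)

```text
time_s: 20.27
ee_pos: [0.5508, -0.0989, 0.1797]
eef_rot: [3.141, -0.002, -0.0]
force: [-2.6, 2.9, 11.6]
grip_width: 0.0486
```

Steady at about 11 N with no more motion. A visual check of cap, bottle and spoon before handing in.

Run:
```python
from m import *
im=snap('scene','s9.png'); t=snap('top','t9.png')
cv2.imwrite('pics/s9c.png',np.hstack([cv2.resize(im[165:325,200:360],(400,400),interpolation=cv2.INTER_CUBIC),cv2.resize(im[280:440,70:230],(400,400),interpolation=cv2.INTER_CUBIC)])[:,:,::-1])
for k in range(3): ctrl.camera('top'); o=ctrl.get_obs(); print(o['time_s'],o['force'].round(1),o['moment'].round(2),o['ee_pos'].round(4))
```

```text
20.425 [-1.3  2.9 11.3] [0.53 0.43 0.  ] [ 0.5508 -0.0989  0.1797]
20.475 [-1.1  3.3 11.8] [ 0.49  0.47 -0.02] [ 0.5508 -0.0989  0.1797]
20.525 [-1.8  2.8 11.1] [0.56 0.46 0.02] [ 0.5508 -0.0989  0.1797]
```

View pics/s9c.png

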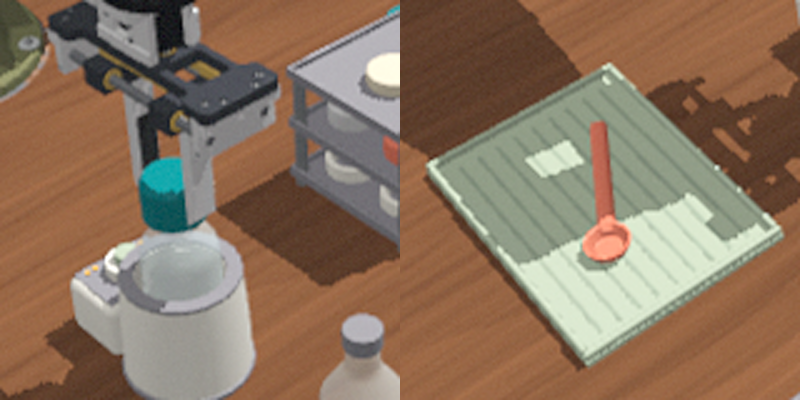

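The cap is down over the whole collar, the bottle is upright in the well, and the spoon lies flat in the tray. Handing in.

```bash
python3 -c "
from station import ctrl
print(ctrl.hand_in()); o=ctrl.get_obs(); print(o['time_s'],o['force'],o['ee_pos'])"
```

```text
the job is handed in; nothing more can be done
None
the job is handed in; nothing more can be done
```

I laid the spoon flat in the drying tray, then snapped the teal top-tier cap onto the bottle's collar. The job was handed in at about 20.5 s with the gripper still pressing down; no verdict was reported.

- **Cap choice:** the cap on the top tier has a 43 mm top face, which fits the 44 mm given. The two teal caps on the shelf measured about 55–57 mm, so I left them.
- **Click:** the push rose to about 9 N, then dropped to about −3 N as the cap snapped through. I then pushed on until it stopped.
- **Last checks:** the push held steady at 11–12 N, with about 3 N sideways. The cap's origin came out about 134.6 mm above the bottle's. In the last pictures the bottle stood upright in the well and the spoon lay flat in the tray.
- **Uncertainty:** the tool position readings scattered by about 1 mm. The camera estimates of the cap and mouth also differed from the gripped position by about 1 mm, and I allowed for that when aiming. The force sensor could not be read again after handing in.

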